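Seat the yellow magnifier on the dish viewing stand

ROBOT

A 6-joint arm with a two-finger parallel gripper is mounted at the origin on the work surface. World frame = base frame: x ahead of the robot, y to its left, z up, the work surface at z = 0. Lengths are in m, angles in rad, forces in N, time in s.
With the tool pointing down it reaches from about 0.25 to 0.725 m from the base axis. Payload 9.7 kg.
Tool frame: the origin (TCP) lies between the finger pads; the fingertips stand 22 mm ahead of it and the grasp point (between the pads) lies 3 mm ahead of it; y points along the fingers, x is the direction in which the jaws open and shut, and the axes are right-handed (so a half turn about y gives the same grasp; the last joint's range is limited). The gripper opens to 85 mm and grips with 20 to 120 N. Pads are 22 mm wide; open, the fingers measure 114 mm over their backs; the gripper's body (76 mm by 85 mm) begins 54 mm behind the grasp point. The pads swing forward as they close: fully open they stand 13 mm farther back than shut.
Start: joints at [1.321, 0.087, 0.176, 1.66, 0, 1.571], TCP at [0.136, 0.533, 0.253] pointing down, gripper open.
Joint ranges: [-3.13, 3.13], [-0.85, 1.81], [-1.15, 1.24], [-2.2, 2.28], [-1.44, 1.52], [-3.14, 3.14]. Speed limits (rad/s): [2.22, 2.22, 2.57, 3.14, 3.14, 3.14].

INTERFACE

Orientations are given as a rotation vector (axis times angle).
In Python, from plant import robot, viewer, workorder gives the robot as it stands. The module is installed in compiled form; this text tells all that it offers.
- The arm moves only by the tool carry_out, never from a script. Its argument "moves" is one flat list of numbers, 7 for each row, row after row: the closure, from 0 (fully open) to 1 (shut), then the shift along the tool's x, y, z in cm, then the turn, a rotation vector about the tool's x, y, z in degrees. In form: [fingers, dx, dy, dz, wx, wy, wz, fingers, dx, dy, dz, wx, wy, wz, ...]. A call has 1 to 8 rows; each row shifts and turns the pose as measured when the row begins, along the tool's axes as they then stand; what a row does not reach is not made up. A row lasts 1/10 s, in which the tool goes at most 50 mm and 8.59 degrees, less where a joint would pass 70% of its speed; a pose out of reach is approached as far as the arm can. A call is refused whole if a number of a shift passes 5 or a number of a turn 8.59, either way. A call with a gripper value outside its range is refused whole. The fingers move at their own pace and stop on an object; "force" is the grip in N (left out, the last holds). Time passes only in rows, so rows that do not move let the fingers close. It gives the time, the measured TCP pose, the force and the opening at its end, in the units of the state.
- robot.sense(): the state, without advancing time (a new reading comes with each control period).
- viewer.snapshot(name): name is "scene" or "side" or "wrist"; returns a dict with "pixels" (480x640x3 uint8, red, green, blue), "fov_y" (degrees; the focal length in pixels is half the picture's height over the tangent of half this angle, whatever the lens; pixels are square), "cx", "cy" (the principal point, pixels), "cam_to_world" (4x4, takes a point from camera to world coordinates); the wrist camera has in their place "T_tool_cam" (4x4, takes a point from camera to tool coordinates, whose origin is the TCP and whose axes are the tool frame's). Camera axes: x right, y up, looking along -z (the intrinsics and any distortion apply to the point x, -y, -z); pixel columns grow to the right and rows downward; lengths in m; the calibration is good to about 2 mm. A picture is of the moment at which its call begins: read the wrist's pose just before it. There is no depth.
- workorder.close_job(): hands the job in, once; it reports no verdict.
The state is a dict: "t": time; "qpos": joint angles; "joint_velocities": joint speeds; "joint_torque": joint torques, N m; "eef_pos": TCP position; "ee_rot": TCP orientation; "wrist_force": force on the tool from outside, world axes, zero at the start; "torque": the same for the moment, N m; "gripper_width": finger opening in m.
Only numpy, scipy, OpenCV 4.12 (cv2) and the standard library are available. Lean on these libraries where they do the work, as an engineer would, in place of code of your own. Each camera call takes 0.05 s, during which the arm holds its last target.

TASK

Three magnifiers stand on the bench. Pick up the one with the yellow barrel, carry it upright to the dish viewing stand and lower it gently between the three posts, keeping hold of it until it is down; leave it lying flat and steady on all three brass pads, and let go. Leave the red and the blue magnifier where they are.

Things in the scene. Friction and masses are not known exactly. Their poses are not given: they have to be found in the camera images.
- loupe_yellow_center (a point): The magnifier to move, about 200 g: black flange (disc 76 mm diameter, 8 mm thick) below, round yellow barrel (46 mm diameter, 52 mm tall) on it, lens on top; 60 mm tall in all. It stands flange down on the bench. Grip the barrel across its diameter, any yaw. The point: on its axis half-way up, 30 mm above its underside, 22 mm above the flange's top face. z: its axis, up.
- seat (a point): On the axis of the viewing stand (fixed), level with the tops of its three brass pads, 62 mm above the bench; z up. The pads lie 28 mm from the axis, 120 degrees apart (one at +x); outside each stands a post, inner face 48 mm, outer 60 mm from the axis, top 6 mm above the pads. White base 140 mm wide, pink dish on it. A seated magnifier's centre is 30 mm above this point.
- loupe_red_center (a point): A bystander: the same magnifier with a red barrel, same sizes, point half-way up its axis. It stays where it is.
- loupe_blue_center (a point): A bystander: the same magnifier with a blue barrel, same sizes, point half-way up its axis. It stays where it is.
Not all that is in view belongs to the job. Leave any purple look-alike of the part that bears seat alone.

How it is judged:
By the outcome, as a careful person would: the job done as asked, in the order asked, and still so for the second after the job is handed in, with the robot touching nothing.
It also fails if it takes over 38 s, if anything falls off the work surface, if the arm or the gripper's body presses on something with over 40 N, if the wrist force passes 120 N, or if a joint passes its speed limit or range.

## Working session

There is one attempt and no reset: what is moved stays moved. The work goes in short steps, Python scripts to look and compute and a tool call to move; the robot and the scene stay as the last step left them, time stands still between calls to the robot, and variables do not carry over. Pictures are saved under pics/ and viewed, and the job is handed in when it is done.

Besides the shell and the picture viewer there is one more tool, called after "Emit:" by a JSON object that holds its "op" and its "data". carry_out: Moves the arm, as the interface text tells. Its arguments: {"type":"object","properties":{"moves":{"type":"array"},"force":{"type":"number"}},"required":["moves"]}

```bash
mkdir -p pics
cat > h.py <<'E'
import numpy as np,cv2
from plant import robot,viewer,workorder
from scipy.spatial.transform import Rotation as R
def snap(n,f):
    s=robot.sense(); d=viewer.snapshot(n); cv2.imwrite('pics/'+f,d['pixels'][:,:,::-1])
    if 'T_tool_cam' in d:
        T=np.eye(4);T[:3,:3]=R.from_rotvec(s['ee_rot']).as_matrix();T[:3,3]=s['eef_pos'];d['cam_to_world']=T@d['T_tool_cam']
    np.savez('pics/'+f+'.npz',**{k:v for k,v in d.items()})
    return d
E
python3 - <<'E'
from h import *
s=robot.sense()
for k,v in s.items(): print(k,np.round(v,4))
for n in ['scene','side','wrist']:
    d=snap(n,n+'0.png'); print(n,[ (k,d[k]) for k in d if k!='pixels'])
E
```

```text
t 0.0
qpos [ 1.321   0.0875  0.1751  1.6598 -0.      1.5708]
joint_velocities [ 0.0005 -0.0008 -0.0003  0.0008 -0.0011 -0.0006]
joint_torque [-5.00000e-04 -5.20397e+01  4.64802e+01  1.65000e-02  0.00000e+00
 -0.00000e+00]
eef_pos [0.1359 0.5327 0.2526]
ee_rot [-1.3179 -1.0225  1.0242]
wrist_force [0.5968 0.4328 0.0225]
torque [0.0525 0.0393 0.0194]
gripper_width 0.0855
scene [('fov_y', 55.04788661342825), ('cx', 315.29149861099614), ('cy', 236.63698515157031), ('cam_to_world', array([[-0.16764677, -0.79185243,  0.58725147,  1.07641349],
       [ 0.98576247, -0.12683953,  0.11038151,  0.05886826],
       [-0.01291917,  0.59739557,  0.80184265,  0.862246  ],
       [ 0.        ,  0.        ,  0.        ,  1.        ]]))]
side [('fov_y', 55.413467123632046), ('cx', 317.4275384301373), ('cy', 235.68415972366768), ('cam_to_world', array([[-0.98847952,  0.06809756, -0.13517009,  0.36849653],
       [-0.14957119, -0.57619123,  0.80351237,  0.69873422],
       [-0.02316659,  0.81447307,  0.57973867,  0.59619647],
       [ 0.        ,  0.        ,  0.        ,  1.        ]]))]
wrist [('fov_y', 67.1321733366535), ('cx', 329.233646654648), ('cy', 236.9359484824248), ('T_tool_cam', array([[ 9.99999501e-01, -7.08980565e-04,  7.04412430e-04,
         3.99354447e-05],
       [ 8.87005817e-04,  3.04829888e-01, -9.52406401e-01,
        -1.21420697e-01],
       [ 4.60511665e-04,  9.52406550e-01,  3.04830365e-01,
         7.77011572e-02],
       [ 0.00000000e+00,  0.00000000e+00,  0.00000000e+00,
         1.00000000e+00]])), ('cam_to_world', array([[ 0.24674325, -0.92311868, -0.29490621,  0.06066818],
       [ 0.96907855,  0.23437092,  0.07718188,  0.55214755],
       [-0.00213059, -0.30483139,  0.95240395,  0.37404794],
       [ 0.        ,  0.        ,  0.        ,  1.        ]]))]
```

View pics/scene0.png

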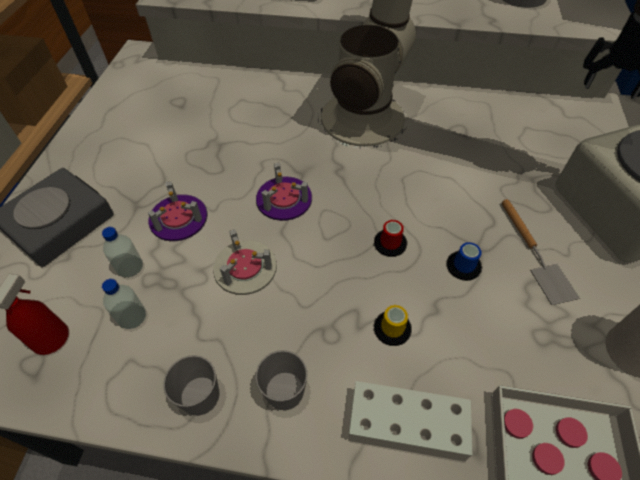

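View pics/side0.png

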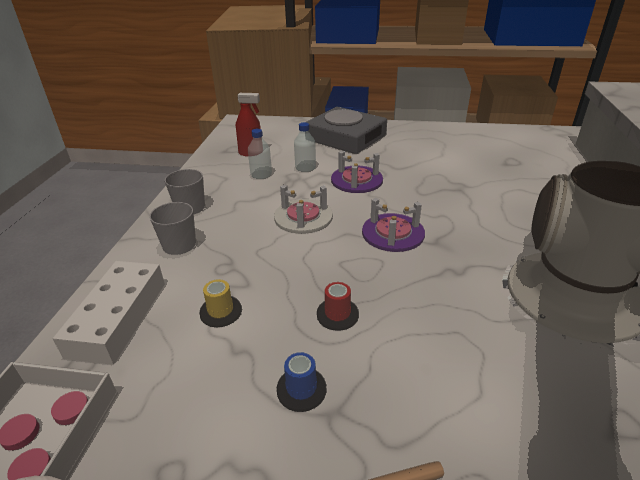

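View pics/wrist0.png

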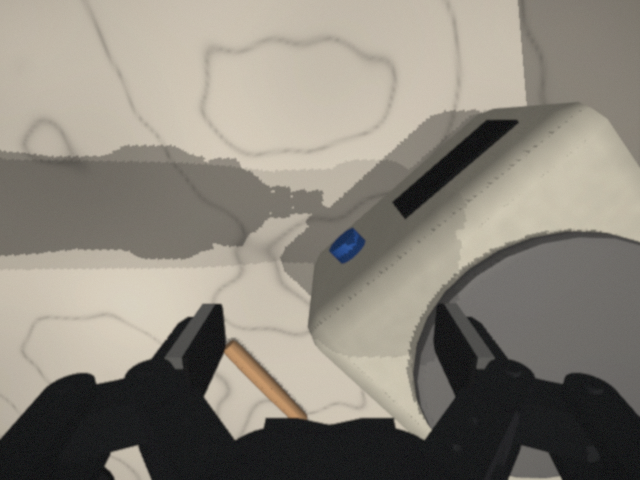

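```bash
cat >> h.py <<'E'
def ray(d,u,v):
    f=240/np.tan(np.radians(float(d['fov_y']))/2)
    c=np.array([(u-d['cx'])/f,-(v-d['cy'])/f,-1.]); T=np.asarray(d['cam_to_world'])
    return T[:3,3],T[:3,:3]@c
def plane(d,u,v,z):
    o,r=ray(d,u,v); return o+r*(z-o[2])/r[2]
def tri(a,b):
    (o1,r1),(o2,r2)=a,b
    A=np.c_[r1,-r2]; t=np.linalg.lstsq(A,o2-o1,rcond=None)[0]
    p,q=o1+t[0]*r1,o2+t[1]*r2; return (p+q)/2,np.linalg.norm(p-q)
def proj(d,p):
    T=np.linalg.inv(d['cam_to_world']);c=T[:3,:3]@np.asarray(p)+T[:3,3]
    f=240/np.tan(np.radians(float(d['fov_y']))/2)
    return d['cx']+f*c[0]/-c[2], d['cy']-f*c[1]/-c[2]
E
python3 - <<'E'
from h import *
ims=[]
for n,boxes in dict(scene0=[(345,275,100,75),(200,225,100,75)],side0=[(170,262,100,75),(255,170,100,75)]).items():
    im=cv2.imread(f'pics/{n}.png')
    for x,y,w,h in boxes: ims.append(cv2.resize(im[y:y+h,x:x+w],(400,300),interpolation=cv2.INTER_CUBIC))
cv2.imwrite('pics/crop0.png',np.vstack([np.hstack(ims[:2]),np.hstack(ims[2:])]))
for n in ['scene0','side0']:
    d=np.load(f'pics/{n}.png.npz'); hsv=cv2.cvtColor(d['pixels'],cv2.COLOR_RGB2HSV)
    for nm,lo,hi in [('yel',(18,130,60),(35,255,255)),('blue',(105,150,40),(128,255,255)),('red',(0,180,60),(6,255,255)),('black',(0,0,0),(179,255,45))]:
        m=cv2.inRange(hsv,lo,hi); k,l,st,c=cv2.connectedComponentsWithStats(m)
        for i in range(1,k):
            if 100<st[i,4]<2500: print(n,nm,st[i],c[i].round(1))
E
```

```text
scene0 yel [382 305  26  32 429] [394.1 322.7]
scene0 blue [103 227  14  14 143] [109.4 233.5]
scene0 blue [455 243  26  30 346] [466.7 260.7]
scene0 blue [102 279  16  15 176] [109.9 286.2]
scene0 red [383 221  20  22 101] [393.7 231.7]
scene0 red [   7  298   58   56 1632] [ 32.2 325.4]
scene0 black [  49    0   49   87 1086] [74.  38.1]
scene0 black [  82    0   70   63 2314] [115.3  22.7]
scene0 black [504   0  31   6 125] [519.1   2. ]
scene0 black [ 340    9   68   48 1688] [370.7  38.5]
scene0 black [   5   40   46   56 1075] [27.6 67.4]
scene0 black [ 330   64   62   51 2000] [355.7  89.6]
scene0 black [  0 115  69  90 170] [ 33.9 160. ]
scene0 black [617 140  23  42 202] [626.1 163.8]
scene0 black [   0  201  113   65 1639] [ 68.1 234.9]
scene0 black [374 231  33  25 367] [388.7 245.8]
scene0 black [447 251  35  29 548] [461.6 267. ]
scene0 black [374 313  37  32 464] [390.3 332.8]
side0 yel [203 280  28  38 628] [217.3 301.4]
side0 blue [285 353  30  24 170] [300.2 365.7]
side0 red [236 104  15  26 149] [243.2 112.7]
side0 black [285   0  11  27 253] [290.   12.8]
side0 black [ 572    0   53  126 1369] [599.6  55.2]
side0 black [548  58  17  35 297] [555.5  73.2]
side0 black [365 125  17  19 175] [372.9 133.9]
side0 black [ 571  161   69   45 2336] [609.8 180.6]
side0 black [532 181  19  68 574] [539.5 218.8]
side0 black [542 252  96  41 619] [586.7 281. ]
side0 black [317 302  41  28 147] [335.1 321.6]
side0 black [277 372  49  40 823] [301.3 395.8]
```

View pics/crop0.png

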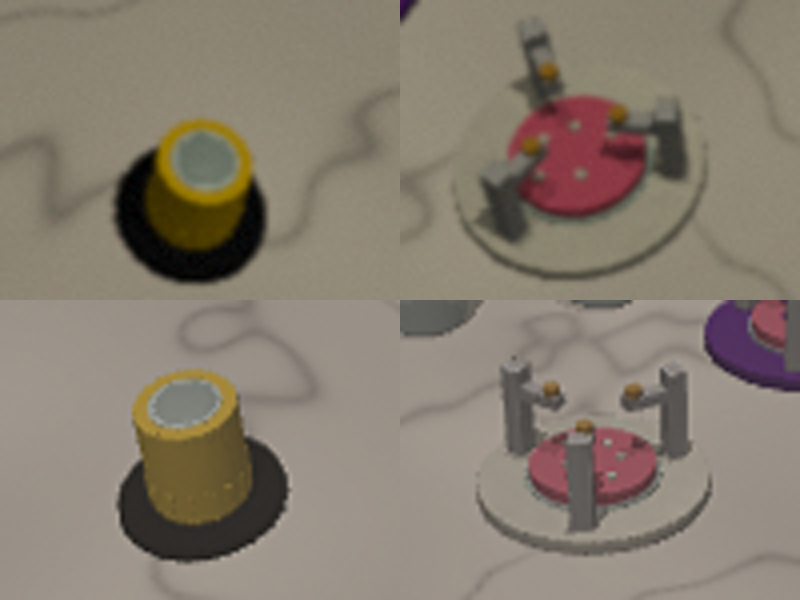

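Run:
```python
from h import *
S=np.load('pics/scene0.png.npz');D=np.load('pics/side0.png.npz')
print('lens', plane(S,395.6,314.9,.06),plane(D,216.1,288.4,.06),tri(ray(S,395.6,314.9),ray(D,216.1,288.4)))
ps=[(237,242.7),(254.4,253),(232.4,261.2)]; pd=[(292.4,191.7),(313,192.4),(301,201.5)]
A=[plane(S,*p,.061) for p in ps];B=[plane(D,*p,.061) for p in pd]
print(np.round(A,4),np.mean(A,0));print(np.round(B,4),np.mean(B,0))
# flange / base ellipses
for n,d,c,nm in [('scene',S,(392,325),'fl'),('side',D,(220,308),'fl')]:
    h=cv2.cvtColor(d['pixels'],cv2.COLOR_RGB2HSV); g=d['pixels'].max(2)
    m=((g<70)|(cv2.inRange(h,(15,110,40),(38,255,255))>0)).astype(np.uint8)
    k,l,st,cc=cv2.connectedComponentsWithStats(m); i=l[c[1],c[0]]
    print(n,st[i])
    co=np.argwhere(l==i)[:,::-1]
    P=np.array([plane(d,*p,.006) for p in co]) 
    hull=cv2.convexHull(co.astype(np.int32))[:,0]
    P=np.array([plane(d,*p,.006)[:2] for p in hull])
    print('hull world',np.round(P[::3],3).tolist())
```

```text
lens [0.6494931  0.13244693 0.06      ] [0.64638467 0.13420066 0.06      ] (array([0.64783687, 0.13233246, 0.05774144]), np.float64(0.001048726467334388))
[[ 0.5323 -0.2153  0.061 ]
 [ 0.5526 -0.1716  0.061 ]
 [ 0.5802 -0.212   0.061 ]] [ 0.55505749 -0.19959956  0.061     ]
[[ 0.5781 -0.2118  0.061 ]
 [ 0.5296 -0.2139  0.061 ]
 [ 0.5501 -0.1705  0.061 ]] [ 0.55260461 -0.19870447  0.061     ]
scene [374 305  37  41 979]
hull world [[0.658, 0.168], [0.683, 0.152], [0.687, 0.123], [0.67, 0.1], [0.637, 0.097], [0.597, 0.143], [0.61, 0.16]]
side [ 200  279   42   48 1250]
hull world [[0.609, 0.131], [0.615, 0.159], [0.632, 0.171], [0.668, 0.166], [0.685, 0.135], [0.697, 0.064], [0.678, 0.05], [0.655, 0.062], [0.612, 0.121]]
```

Run:
```python
from h import *
S=np.load('pics/scene0.png.npz')
for p in [(580,360),(610,310),(640,380),(560,180),(600,230),(500,205),(640,140)]: print(p,plane(S,*p,0).round(3),plane(S,*p,.12).round(3))
print(R.from_rotvec(robot.sense()['ee_rot']).as_matrix().round(3))
```

```text
(580, 360) [0.657 0.495 0.   ] [0.715 0.434 0.12 ]
(610, 310) [ 0.535  0.574 -0.   ] [0.61  0.502 0.12 ]
(640, 380) [0.679 0.599 0.   ] [0.735 0.524 0.12 ]
(560, 180) [0.169 0.525 0.   ] [0.295 0.46  0.12 ]
(600, 230) [0.321 0.594 0.   ] [0.426 0.519 0.12 ]
(500, 205) [0.278 0.37  0.   ] [0.39  0.327 0.12 ]
(640, 140) [-0.02   0.761  0.   ] [0.133 0.663 0.12 ]
[[ 0.247 -0.    -0.969]
 [ 0.969 -0.001  0.247]
 [-0.001 -1.    -0.   ]]
```

Emit:
{"op": "carry_out", "data": {"moves": [0,-1.95,0,-4.45,0,0,0,0,-1.95,0,-4.45,0,0,0,0,-1.95,0,-4.45,0,0,0,0,-1.95,0,-4.45,0,0,0,0,-1.95,0,-4.45,0,0,0,0,-1.95,0,-4.45,0,0,0,0,-1.95,0,-4.45,0,0,0,0,-1.95,0,-4.45,0,0,0], "force": 40}}

```text
t: 0.95
eef_pos: [0.4474, 0.2897, 0.25]
ee_rot: [-1.314, -1.029, 1.035]
wrist_force: [0.6, 0.6, 0.4]
gripper_width: 0.0856
```

Emit:
{"op": "carry_out", "data": {"moves": [0,-2.0,0,-4.55,0,0,0,0,-2.0,0,-4.55,0,0,0,0,-2.0,0,-4.55,0,0,0,0,-2.0,0,-4.55,0,0,0,0,-2.0,0,-4.0,0,0,0,0,0,0,0,0,0,0]}}

```text
t: 1.55
eef_pos: [0.6437, 0.1321, 0.246]
ee_rot: [-1.315, -1.022, 1.033]
wrist_force: [0.5, 0.2, -0.5]
gripper_width: 0.0854
```

Run:
```python
from h import *
d=snap('wrist','wrist1.png');s=robot.sense()
print(s['eef_pos'],s['qpos']);print(R.from_rotvec(s['ee_rot']).as_matrix().round(3)); print(proj(d,(.648,.133,.06)))
```

```text
[0.64228544 0.13355158 0.24653061] [ 0.20593475  0.36104006  0.48664001  1.70269931 -0.00230532  0.44895828]
[[ 0.241 -0.006 -0.971]
 [ 0.971 -0.004  0.241]
 [-0.005 -1.     0.005]]
(np.float64(332.8227488286235), np.float64(219.66171101688204))
```

View pics/wrist1.png

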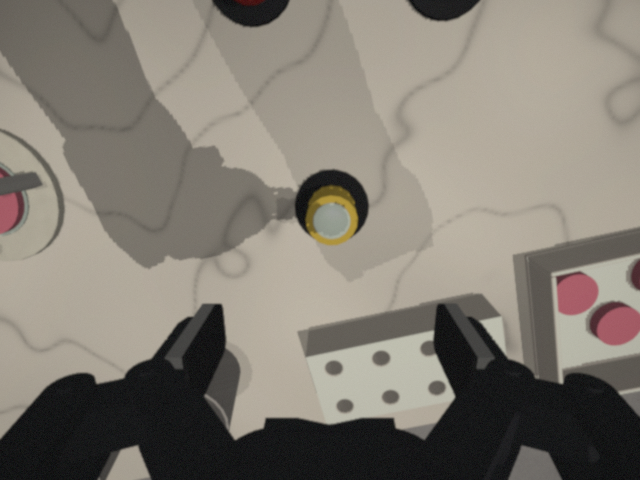

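Emit:
{"op": "carry_out", "data": {"moves": [0,0,4,-0.5,0,0,0,0,0,4,0,0,0,0,0,0,4,0,0,0,0,0,0,3,0,0,0,0,0,0,0,0,0,0,0]}}

```text
t: 2.1
eef_pos: [0.6438, 0.1353, 0.0932]
ee_rot: [-1.313, -1.027, 1.034]
wrist_force: [0.0, 0.0, -0.0]
gripper_width: 0.0855
```

Run:
```python
from h import *
d=snap('wrist','wrist2.png');s=robot.sense()
print(s['eef_pos']);M=R.from_rotvec(s['ee_rot']).as_matrix();print(M.round(3)); print(proj(d,(.648,.133,.06)))
print(M.T@(np.array([.648,.133,.037])-s['eef_pos']))
```

```text
[0.64470528 0.1355289  0.09587696]
[[ 0.238 -0.001 -0.971]
 [ 0.971 -0.001  0.238]
 [-0.002 -1.     0.001]]
(np.float64(326.97706188522255), np.float64(302.7073503220132))
[-0.0015821   0.05887637 -0.00384924]
```

View pics/wrist2.png

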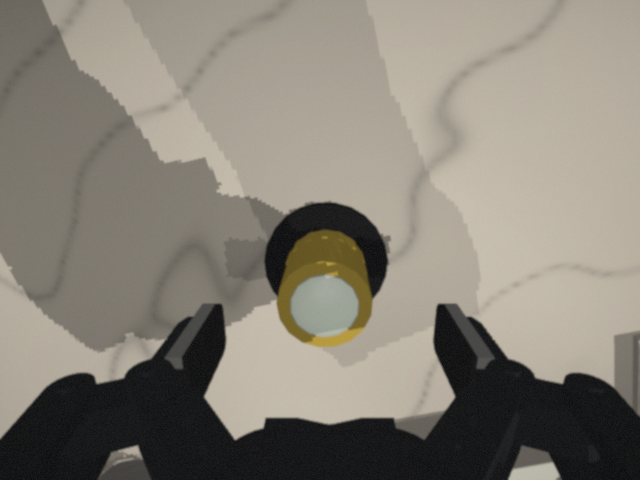

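Emit:
{"op": "carry_out", "data": {"moves": [0,-0.2,2,-0.5,0,0,0,0,0,2,0,0,0,0,0,0,1.9,0,0,0,0,0,0,0,0,0,0,0]}}

```text
t: 2.55
eef_pos: [0.6521, 0.1358, 0.047]
ee_rot: [-1.318, -1.042, 1.025]
wrist_force: [-1.2, 0.0, -1.3]
gripper_width: 0.0856
```

Run:
```python
from h import *
d=snap('wrist','wrist3.png');s=robot.sense()
print(s['eef_pos']);M=R.from_rotvec(s['ee_rot']).as_matrix();print(M.round(3)); print(proj(d,(.648,.133,.06)))
print(M.T@(np.array([.648,.133,.037])-s['eef_pos']))
d=snap('side','side3.png')
cv2.imwrite('pics/side3c.png',cv2.resize(d['pixels'][200:350,120:320,::-1],None,fx=4,fy=4))
```

```text
[0.65302855 0.13599934 0.04905887]
[[ 0.235  0.014 -0.972]
 [ 0.972  0.002  0.235]
 [ 0.005 -1.    -0.013]]
(np.float64(318.8520707125906), np.float64(345.7299532376054))
[-0.00416285  0.0119815   0.0043374 ]
```

View pics/wrist3.png

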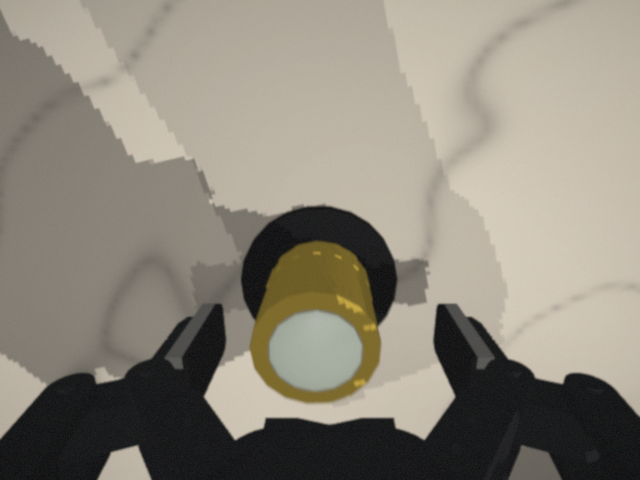

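View pics/side3c.png

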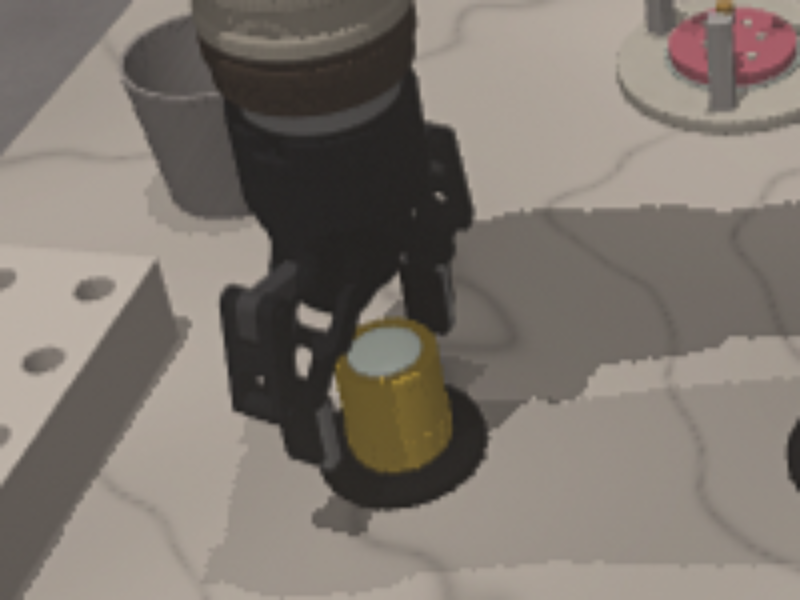

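Emit:
{"op": "carry_out", "data": {"moves": [0,-0.4,0,0.2,0.6,0,0,0,0,1.0,0,0,0,0,0,0,0,0,0,0,0]}}

```text
t: 2.95
eef_pos: [0.6524, 0.1331, 0.0444]
ee_rot: [-1.313, -1.043, 1.023]
wrist_force: [0.6, 0.7, -0.8]
gripper_width: 0.0857
```

Run:
```python
from h import *
d=snap('wrist','wrist4.png');s=robot.sense()
print(s['eef_pos']);M=R.from_rotvec(s['ee_rot']).as_matrix();print(M.round(3)); print(proj(d,(.648,.133,.06)))
print(M.T@(np.array([.648,.133,.037])-s['eef_pos']))
```

```text
[0.65281625 0.13316612 0.04538689]
[[ 0.235  0.011 -0.972]
 [ 0.972  0.007  0.235]
 [ 0.009 -1.    -0.01 ]]
(np.float64(326.23168476828727), np.float64(347.9670627235125))
[-0.00136897  0.00832988  0.00472257]
```

View pics/wrist4.png

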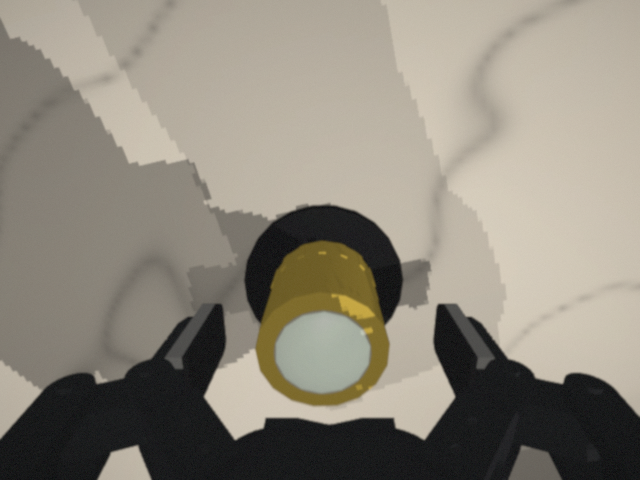

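Emit:
{"op": "carry_out", "data": {"moves": [0,-0.3,0.5,0.2,0.4,0,-0.4,0,0,0.5,0.1,0,0,0,0,0,0,0,0,0,0]}}

```text
t: 3.3
eef_pos: [0.6491, 0.1308, 0.0349]
ee_rot: [-1.303, -1.044, 1.019]
wrist_force: [0.2, -0.7, -0.3]
gripper_width: 0.0855
```

Run:
```python
from h import *
d=snap('wrist','wrist5.png');s=robot.sense()
print(s['eef_pos']);M=R.from_rotvec(s['ee_rot']).as_matrix();print(M.round(3)); print(proj(d,(.648,.133,.06)))
print(M.T@(np.array([.648,.133,.037])-s['eef_pos']))
print(s['joint_torque'],s['qpos'])
```

```text
[0.64923671 0.13073627 0.03516823]
[[ 0.235  0.006 -0.972]
 [ 0.972  0.016  0.235]
 [ 0.017 -1.    -0.002]]
(np.float64(336.5949054759801), np.float64(372.77969675575395))
[ 0.0019409  -0.00180321  0.00172934]
[ 1.29402503e-01 -6.89126658e+01  4.60851789e+01 -2.17968472e-01
  7.09938677e-02  3.90080284e-03] [0.19296127 0.36544878 0.08297816 1.27893222 0.01448088 0.43015629]
```

View pics/wrist5.png

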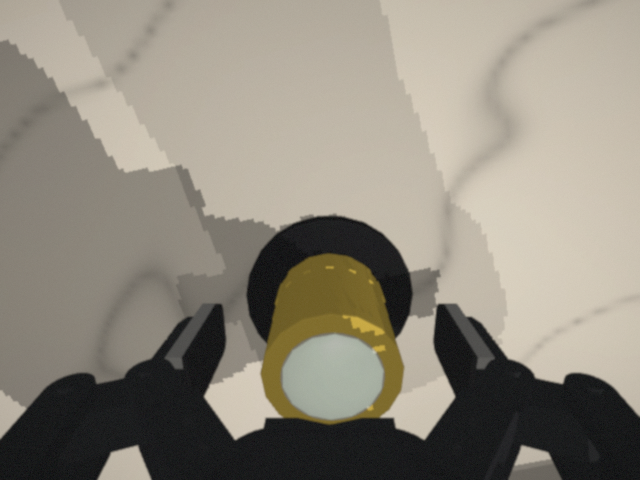

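Emit:
{"op": "carry_out", "data": {"moves": [0,0,-0.2,0.0,0.2,0,0.9,0,0,0,0,0,0,0,1,0,0,0,0,0,0,1,0,0,0,0,0,0,1,0,0,0,0,0,0,1,0,0,0,0,0,0,1,0,0,0,0,0,0], "force": 40}}

```text
t: 4.05
eef_pos: [0.6495, 0.1311, 0.0379]
ee_rot: [-1.311, -1.033, 1.033]
wrist_force: [-0.1, 0.5, -0.4]
gripper_width: 0.0453
```

Run:
```python
from h import *
s=robot.sense()
print(s['eef_pos'],s['gripper_width'],s['wrist_force']);M=R.from_rotvec(s['ee_rot']).as_matrix();print(M.round(3))
```

```text
[0.64954898 0.13112609 0.03787767] 0.045342120030760324 [-0.10935493  0.51422659 -0.40744699]
[[ 0.235 -0.    -0.972]
 [ 0.972  0.     0.235]
 [ 0.    -1.     0.001]]
```

Emit:
{"op": "carry_out", "data": {"moves": [1,0,-1,0,0,0,0,1,0,-2,0,0,0,0,1,0,-3,0,0,0,0,1,0,-3,0,0,0,0,1,0,-3,0,0,0,0,1,0,-2,0,0,0,0,1,0,0,0,0,0,0]}}

```text
t: 4.75
eef_pos: [0.6477, 0.1303, 0.1837]
ee_rot: [-1.309, -1.029, 1.036]
wrist_force: [-0.3, 0.2, -2.0]
gripper_width: 0.0451
```

Run:
```python
from h import *
d=snap('wrist','wrist6.png');s=robot.sense()
print(s['eef_pos'],s['gripper_width'],s['wrist_force']);M=R.from_rotvec(s['ee_rot']).as_matrix();print(M.round(3))
```

```text
[0.64743608 0.13029051 0.18202868] 0.04533852858693847 [ 0.35006506 -0.07103674 -1.92441463]
[[ 0.235 -0.007 -0.972]
 [ 0.972 -0.001  0.235]
 [-0.003 -1.     0.006]]
```

View pics/wrist6.png

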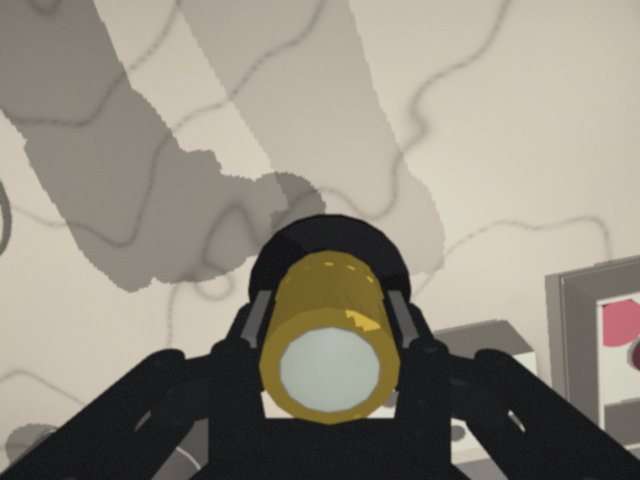

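Emit:
{"op": "carry_out", "data": {"moves": [1,-2,0,0.1,0,0,0,1,-4,0,0.2,0,0,0,1,-4,0,0.2,0,0,0,1,-4,0,0.2,0,0,0,1,-4,0,0.2,0,0,0,1,-4,0,0.2,0,0,0,1,-4,0,0.2,0,0,0,1,-2,0,0.1,0,0,0]}}

```text
t: 5.6
eef_pos: [0.5581, -0.1494, 0.1686]
ee_rot: [-1.295, -1.017, 1.051]
wrist_force: [0.1, 0.5, -1.8]
gripper_width: 0.0451
```

Run:
```python
from h import *
s=robot.sense()
M=R.from_rotvec(s['ee_rot']).as_matrix();print(M.round(3))
print(M.T@(np.array([.5537,-.199,.16])-s['eef_pos']))
```

```text
[[ 0.231 -0.025 -0.973]
 [ 0.973 -0.001  0.231]
 [-0.007 -1.     0.024]]
[-0.04924953  0.00877986 -0.00736123]
```

Emit:
{"op": "carry_out", "data": {"moves": [1,-2.5,0,-0.4,-0.7,0,0,1,-2.0,0,-0.3,-0.7,0,-0.3,1,-0.5,0,0,0,0,0,1,0,0,0,0,0,0]}}

```text
t: 6.0
eef_pos: [0.5468, -0.2059, 0.1622]
ee_rot: [-1.307, -1.025, 1.036]
wrist_force: [0.0, 1.2, -2.9]
gripper_width: 0.0449
```

Run:
```python
from h import *
d=snap('wrist','wrist7.png');s=robot.sense()
M=R.from_rotvec(s['ee_rot']).as_matrix();print(M.round(3),s['eef_pos'])
print(M.T@(np.array([.5537,-.199,.16])-s['eef_pos']))
a=snap('scene','scene7.png');b=snap('side','side7.png')
cv2.imwrite('pics/c7.png',np.hstack([cv2.resize(a['pixels'][180:330,180:310,::-1],(400,460),interpolation=cv2.INTER_CUBIC),cv2.resize(b['pixels'][110:260,230:360,::-1],(400,460),interpolation=cv2.INTER_CUBIC)]))
```

```text
[[ 0.236 -0.009 -0.972]
 [ 0.972  0.001  0.236]
 [-0.002 -1.     0.009]] [ 0.54691931 -0.20549134  0.16214843]
[ 0.00791404  0.00209053 -0.00507233]
```

View pics/c7.png

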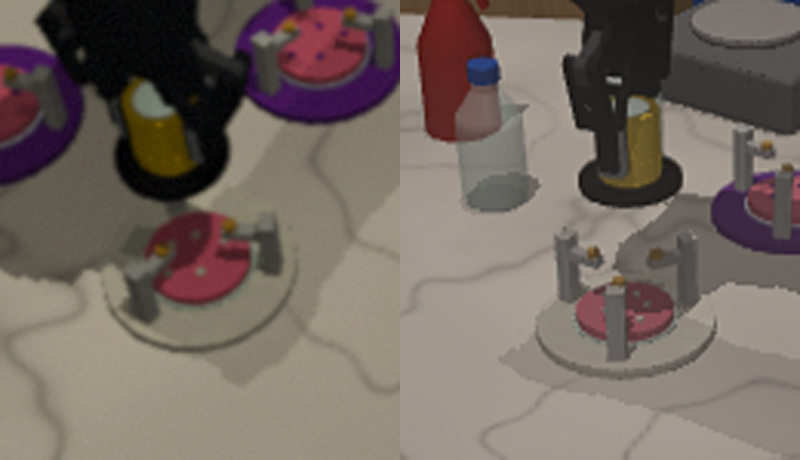

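View pics/wrist7.png

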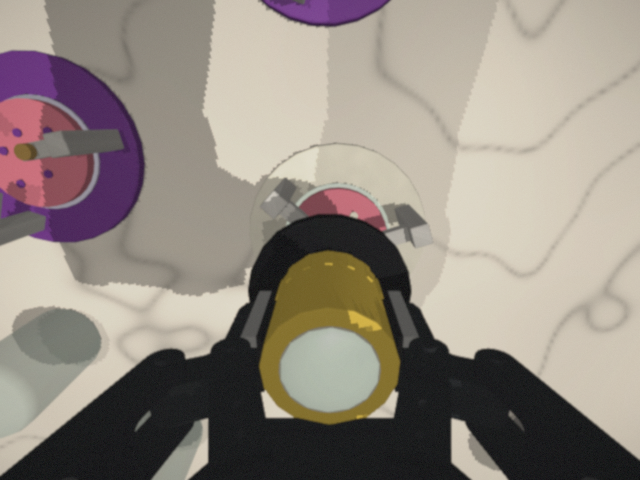

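Emit:
{"op": "carry_out", "data": {"moves": [1,0.8,0,-0.5,-0.4,0,0,1,0,1.5,0,0,0,0,1,0,1.5,0,0,0,0,1,0,0.7,0,0,0,0,1,0,0,0,0,0,0]}}

```text
t: 6.65
eef_pos: [0.5562, -0.1935, 0.1221]
ee_rot: [-1.31, -1.036, 1.038]
wrist_force: [0.1, 0.2, -2.3]
gripper_width: 0.0448
```

Run:
```python
from h import *
d=snap('wrist','wrist8.png');s=robot.sense()
M=R.from_rotvec(s['ee_rot']).as_matrix();print(M.round(3),s['eef_pos'])
print(M.T@(np.array([.5537,-.199,.10])-s['eef_pos']))
a=snap('scene','scene8.png');b=snap('side','side8.png')
cv2.imwrite('pics/c8.png',np.hstack([cv2.resize(a['pixels'][180:330,180:310,::-1],(400,460),interpolation=cv2.INTER_CUBIC),cv2.resize(b['pixels'][110:260,230:360,::-1],(400,460),interpolation=cv2.INTER_CUBIC)]))
```

```text
[[ 0.23  -0.    -0.973]
 [ 0.973 -0.001  0.23 ]
 [-0.001 -1.     0.   ]] [ 0.5563302  -0.19358459  0.12261438]
[-0.00585184  0.02262064  0.00131038]
```

View pics/c8.png

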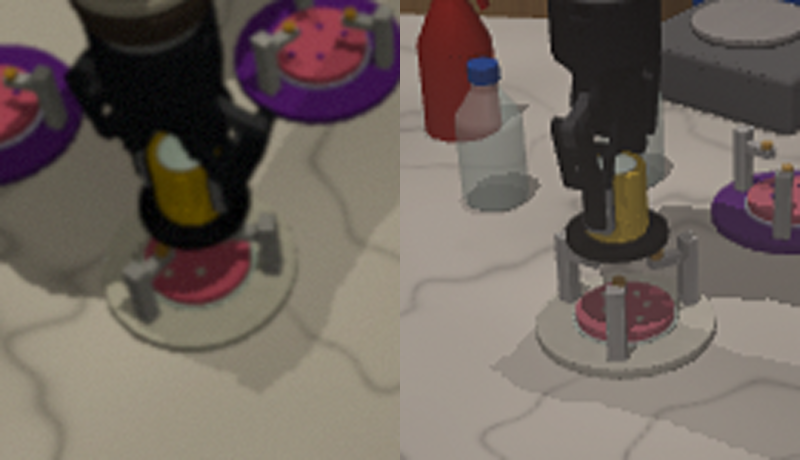

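View pics/wrist8.png

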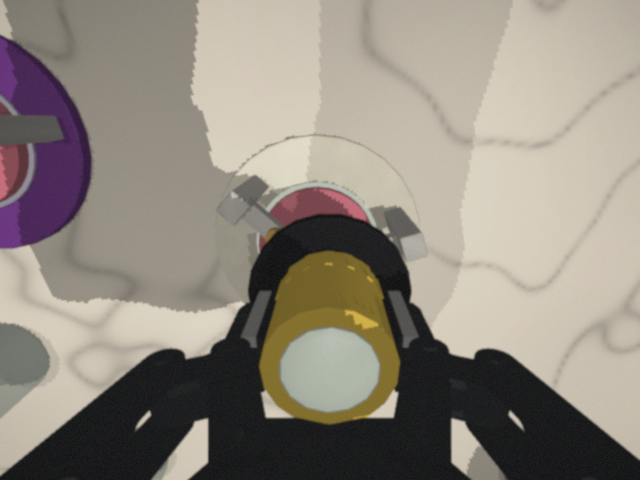

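Emit:
{"op": "carry_out", "data": {"moves": [1,-0.5,0,0.1,0,0,0,1,0,0,0,0,0,0]}}

```text
t: 7.0
eef_pos: [0.555, -0.1993, 0.1252]
ee_rot: [-1.314, -1.038, 1.036]
wrist_force: [0.1, 0.8, -2.4]
gripper_width: 0.0449
```

Run:
```python
from h import *
s=robot.sense()
M=R.from_rotvec(s['ee_rot']).as_matrix();print(M.round(3),s['eef_pos'])
print(M.T@(np.array([.5537,-.199,.10])-s['eef_pos']))
```

```text
[[ 0.23   0.003 -0.973]
 [ 0.973 -0.002  0.23 ]
 [-0.002 -1.    -0.003]] [ 0.55502456 -0.19931191  0.12520607]
[3.95840961e-05 2.52011955e-02 1.44777653e-03]
```

Emit:
{"op": "carry_out", "data": {"moves": [1,0,0.7,0.1,0,0,0,1,0,0.6,0,0,0,0,1,0,0,0,0,0,0]}}

```text
t: 7.3
eef_pos: [0.5542, -0.1997, 0.1119]
ee_rot: [-1.316, -1.038, 1.035]
wrist_force: [0.6, 0.1, -2.3]
gripper_width: 0.0452
```

Run:
```python
from h import *
d=snap('wrist','wrist9.png');s=robot.sense()
M=R.from_rotvec(s['ee_rot']).as_matrix();print(M.round(3),s['eef_pos'])
print(M.T@(np.array([.5537,-.199,.10])-s['eef_pos']))
a=snap('scene','scene9.png');b=snap('side','side9.png')
cv2.imwrite('pics/c9.png',np.hstack([cv2.resize(a['pixels'][200:300,200:287,::-1],(400,460),interpolation=cv2.INTER_CUBIC),cv2.resize(b['pixels'][150:250,260:347,::-1],(400,460),interpolation=cv2.INTER_CUBIC)]))
```

```text
[[ 0.231  0.005 -0.973]
 [ 0.973 -0.003  0.231]
 [-0.002 -1.    -0.005]] [ 0.5542733  -0.19971275  0.11227309]
[0.00058274 0.01226821 0.0007854 ]
```

View pics/c9.png

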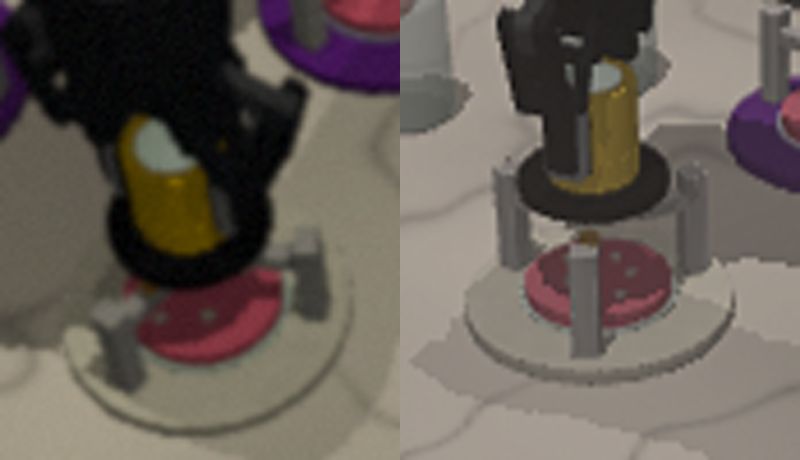

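View pics/wrist9.png

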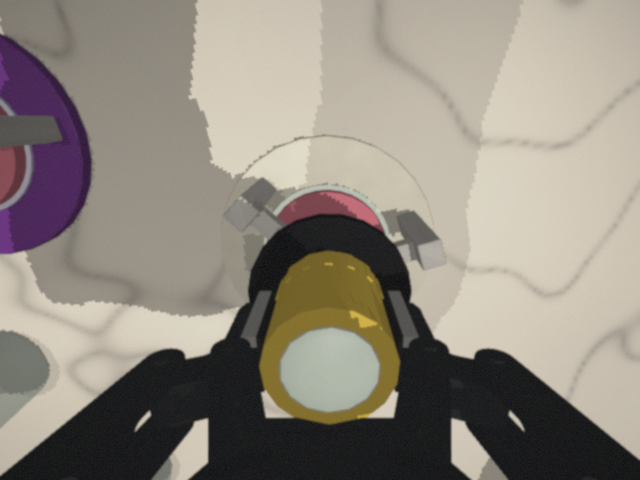

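Run:
```python
from h import *
a=np.load('pics/scene9.png.npz');b=np.load('pics/side9.png.npz')
for d,x0,y0 in [(a,200,200),(b,260,150)]:
    for p in [(.554,-.199,.082),(.554,-.199,.134)]:
        u,v=proj(d,p); print((u-x0)*4.6,(v-y0)*4.6)
```

```text
185.20433235237525 212.03875134615555
168.00004409266123 142.41300418857398
189.3394588760504 170.54570546548243
184.61905722146298 76.12749714654352
```

Emit:
{"op": "carry_out", "data": {"moves": [1,0,0.4,0,0,0,0,1,0,0.3,0,0,0,0,1,0,0,0,0,0,0]}}

```text
t: 7.75
eef_pos: [0.5549, -0.1997, 0.1056]
ee_rot: [-1.317, -1.039, 1.035]
wrist_force: [-0.1, 0.1, -2.6]
gripper_width: 0.0451
```

Run:
```python
from h import *
s=robot.sense()
M=R.from_rotvec(s['ee_rot']).as_matrix();print(M.round(3),s['eef_pos'],s['wrist_force'],s['torque'])
print(M.T@(np.array([.5537,-.199,.10])-s['eef_pos']))
```

```text
[[ 0.23   0.006 -0.973]
 [ 0.973 -0.003  0.23 ]
 [-0.002 -1.    -0.007]] [ 0.55485681 -0.19973148  0.10564358] [-0.12106832  0.12919939 -2.58027516] [-0.01068942  0.04105572 -0.0189795 ]
[0.00045599 0.00563418 0.00133092]
```

Emit:
{"op": "carry_out", "data": {"moves": [1,0,0.25,0.1,0.4,0,0,1,0,0.2,0,0,0,0]}}

```text
t: 7.95
eef_pos: [0.5539, -0.1995, 0.1011]
ee_rot: [-1.311, -1.035, 1.038]
wrist_force: [0.7, -0.7, -2.1]
gripper_width: 0.0453
```

Run:
```python
from h import *
s=robot.sense()
M=R.from_rotvec(s['ee_rot']).as_matrix();print(M.round(3),s['eef_pos'],s['wrist_force'],s['torque'])
print(M.T@(np.array([.5537,-.199,.10])-s['eef_pos']))
```

```text
[[ 0.23  -0.001 -0.973]
 [ 0.973 -0.002  0.23 ]
 [-0.002 -1.     0.001]] [ 0.55389589 -0.19950354  0.1010506 ] [ 0.70337558 -0.71664585 -2.11519829] [0.06312678 0.01041693 0.05283792]
[0.00044686 0.00104996 0.00030589]
```

Very well aligned; creep down to contact.

Emit:
{"op": "carry_out", "data": {"moves": [1,0,0.1,0,0,0,0]}}

```text
t: 8.05
eef_pos: [0.5539, -0.1995, 0.0998]
ee_rot: [-1.311, -1.035, 1.038]
wrist_force: [0.3, -1.5, 5.6]
gripper_width: 0.0449
```

Emit:
{"op": "carry_out", "data": {"moves": [1,0,0.1,0,0,0,0]}}

```text
t: 8.15
eef_pos: [0.554, -0.1995, 0.0997]
ee_rot: [-1.311, -1.035, 1.038]
wrist_force: [-5.3, 2.5, 12.9]
gripper_width: 0.0454
```

Emit:
{"op": "carry_out", "data": {"moves": [1,0,0,0,0,0,0]}}

```text
t: 8.25
eef_pos: [0.554, -0.1995, 0.1001]
ee_rot: [-1.312, -1.035, 1.038]
wrist_force: [0.7, -0.2, -1.8]
gripper_width: 0.0455
```

Emit:
{"op": "carry_out", "data": {"moves": [1,0,0.06,0,0,0,0]}}

```text
t: 8.35
eef_pos: [0.5542, -0.1996, 0.0998]
ee_rot: [-1.312, -1.036, 1.037]
wrist_force: [-0.7, -0.2, 3.2]
gripper_width: 0.0452
```

Run:
```python
from h import *
a=snap('scene','scene10.png');b=snap('side','side10.png')
cv2.imwrite('pics/c10.png',np.hstack([cv2.resize(a['pixels'][200:300,200:287,::-1],(400,460),interpolation=cv2.INTER_CUBIC),cv2.resize(b['pixels'][150:250,260:347,::-1],(400,460),interpolation=cv2.INTER_CUBIC)]))
s=robot.sense();print(s['wrist_force'],s['torque'],s['eef_pos'])
```

```text
[-0.8370888  -0.65031478  1.4024695 ] [0.13227171 0.12547452 0.00507771] [ 0.55421329 -0.19962721  0.09985598]
```

View pics/c10.png

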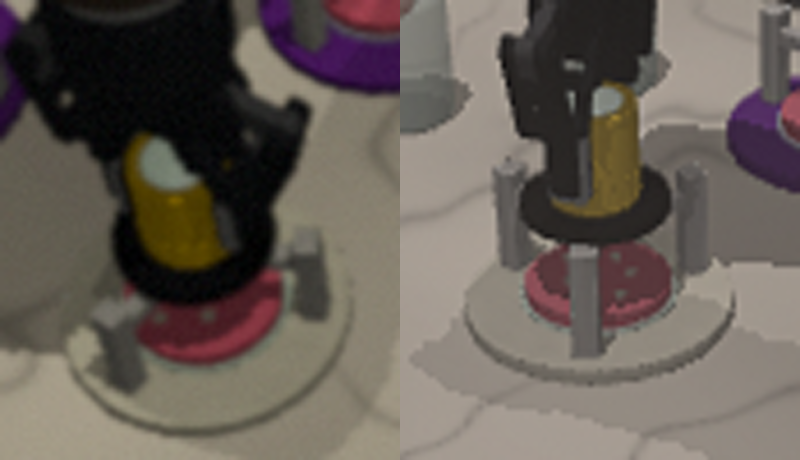

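Emit:
{"op": "carry_out", "data": {"moves": [0.3,0,0,0,0,0,0,0.2,0,0,0,0,0,0,0.2,0,0,0,0,0,0,0.2,0,0,0,0,0,0]}}

```text
t: 8.85
eef_pos: [0.5544, -0.1997, 0.0998]
ee_rot: [-1.313, -1.036, 1.037]
wrist_force: [0.5, 0.5, -0.8]
gripper_width: 0.0681
```

Run:
```python
from h import *
d=snap('wrist','wrist11.png')
s=robot.sense();print(s['wrist_force'],s['torque'],s['eef_pos'],s['gripper_width'])
```

```text
[ 0.71198399 -0.06130447  0.50405952] [0.01486239 0.02155093 0.04064424] [ 0.55441424 -0.19966894  0.0997989 ] 0.06855055010705714
```

View pics/wrist11.png

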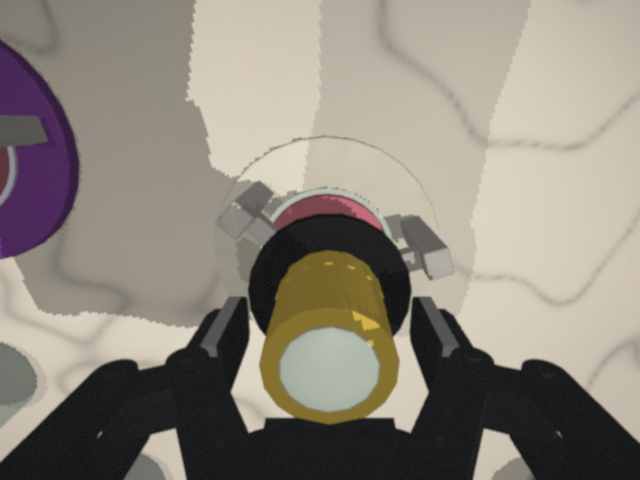

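Released, clear on both sides (lens at (329,370), fingers at x≈240 and 420). Retreat straight up.

Emit:
{"op": "carry_out", "data": {"moves": [0.2,0,-1,0,0,0,0,0.2,0,-2,0,0,0,0,0.2,0,-3,0,0,0,0,0.2,0,-3,0,0,0,0,0.2,0,-3,0,0,0,0,0.2,0,-2,4,0,0,0,0.2,0,0,4,0,0,0,0.2,0,0,0,0,0,0]}}

```text
t: 9.7
eef_pos: [0.474, -0.1802, 0.2477]
ee_rot: [-1.31, -1.034, 1.039]
wrist_force: [1.5, -0.8, 0.8]
gripper_width: 0.0685
```

Run:
```python
from h import *
w=snap('wrist','wrist12.png');a=snap('scene','scene12.png');b=snap('side','side12.png')
f=lambda d,x,y,w_=87,h=75:cv2.resize(d['pixels'][y:y+h,x:x+w_,::-1],(400,345),interpolation=cv2.INTER_CUBIC)
top=np.hstack([f(a,200,210),f(b,260,160)])
cv2.imwrite('pics/c12.png',top)
u=[f(a,375,215,100,86),cv2.resize(b['pixels'][150:410,170:470,::-1],(400,345))]
cv2.imwrite('pics/c12b.png',np.hstack(u))
# lens/seat
for n in (a,b): print([np.round(proj(n,(.5537,-.199,z)),1) for z in (.062,.122)])
```

```text
[array([241.7, 251.5]), array([237.5, 234.5])]
[array([301.7, 194.7]), array([300.5, 171.4])]
```

View pics/c12.png

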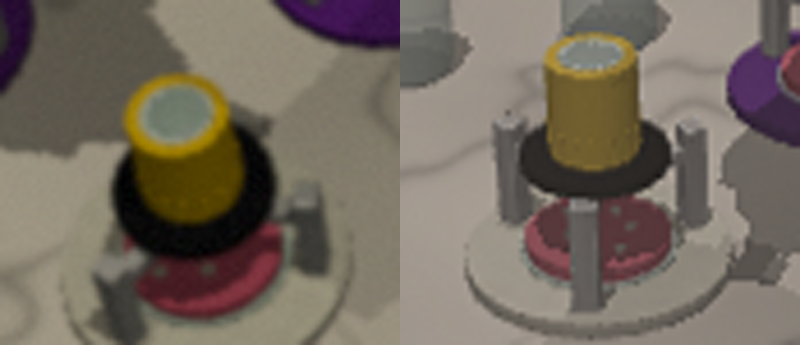

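View pics/wrist12.png

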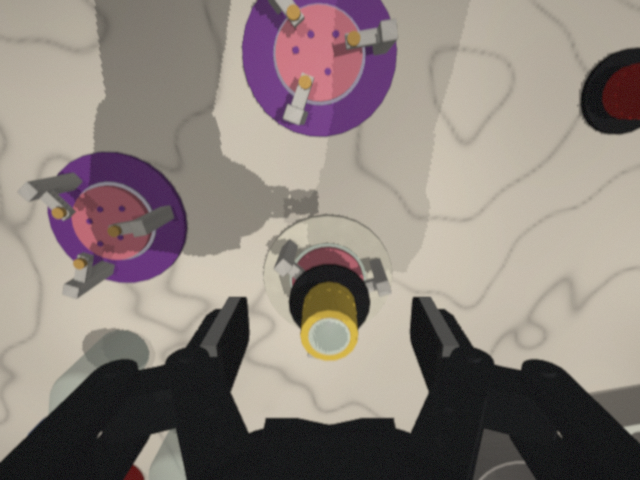

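View pics/side12.png

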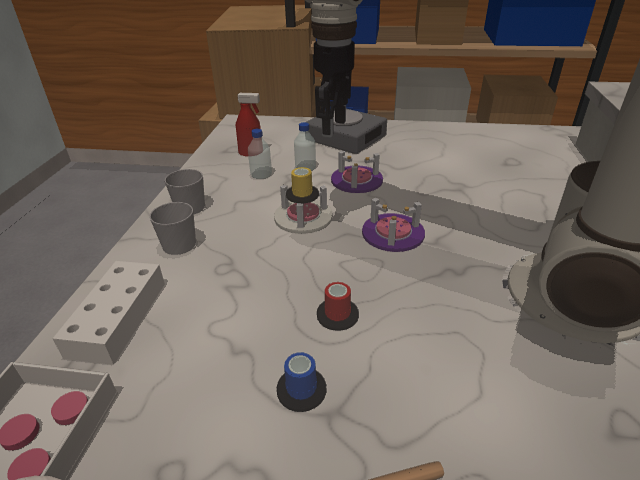

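```bash
python3 -c "
from h import *
print(workorder.close_job())"
```

```text
the job is handed in; nothing more can be done
None
```

I moved the yellow magnifier to the white-based viewing stand. It now sits upright between the three posts, and the gripper has let go and pulled back. I handed the job in at about 10 s; no verdict is reported.

- **Setting down:** I lowered it in steps of 1 mm until it touched. Contact came at tool height 0.0998 m, where the grip height put the pad level. The highest wrist force I read was about 14 N.
- **Last pictures:** the lens top is within about 1 px (roughly 2 mm) of where a seated magnifier should show in both fixed views. The flange looks level. I could not see the pads themselves under the flange, so contact with all three is judged from the height and the level look.
- **Bystanders:** the red and blue magnifiers stand where they were in the side view. The purple stands were not touched.
- **Disagreements:** short moves came out up to about 7 mm off what I commanded, so I measured again and corrected each time. No check failed.

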